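# Put the bathroom things away in the bamboo rack

### The job

Tidy the drawer top: stand the blue inhaler, the all-silver tin, the frosted jar and the green nail brush (bristles down) upright in the bamboo rack, each on the floor of the compartment of its own colour (inhaler blue, silver tin charcoal, jar white, brush green). Set each one down, do not drop it, and leave the red-lidded tin and the blue pill bottle standing where they are.

Things in the scene. Friction and masses are not known exactly. Their poses are not given: they have to be found in the camera images.
- inhaler: Blue plastic inhaler, upright, loose, 45 g: barrel 30 (its x) x 28 (y) x 62 high, silver canister (diameter 20) on top, 80 high in all; a mouthpiece 22 high, 26 wide sticks out at the bottom toward -y. Origin on the underside; barrel axis at y = +15, mouthpiece ends at y = -29; footprint 30 x 58. z up. Grip the barrel across its x. Sizes in mm.
- tin: Round aluminium tin, wholly silver-grey, lid included, with a thin dark ring on the lid, loose, about 70 g: diameter 46 at the lid (z 30 to 46), 44 below, 46 high. Origin: centre of its underside, z up. Sizes in mm.
- jar: Frosted glass cream jar (pale blue-green) with a narrower white lid, loose, about 150 g: glass diameter 52 up to z = 37, lid diameter 42 from 37 to 52, 52 high. Origin: centre of its underside, z up. Sizes in mm.
- brush: Green plastic nail brush lying on its cream bristles, loose, about 60 g: back 36 (its x) x 76 (its y) from z = 17, narrowing to 62 long above z = 33, top at 46; bristles 30 x 70 below z = 18. Origin: centre of the underside of the bristles, z up. Grip it across its x (36 wide). Sizes in mm.
- red_tin: Look-alike, stays: round aluminium tin with a RED lid, loose, otherwise the same as the silver tin (diameter 46, 46 high). Origin: centre of its underside, z up. Sizes in mm.
- blue_bottle: Look-alike, stays: round blue plastic pill bottle with a blue cap and a white band round it, loose, diameter 42, 62 high. Origin: centre of its underside, z up. Sizes in mm.
- cell_blue: Rack compartment for the inhaler: blue floor pad, blue panel on both long outer walls. Fixed open-topped bamboo box, outside 80 (its x) x 98 (y) x 22 high, walls and floor 4, inside 72 x 90. Origin: centre of underside, 10 above the table; inner floor 4 and wall tops 22 above the origin. The four stand in a row along their y, 100 apart, in any order. Sizes in mm.
- cell_grey: Rack compartment for the silver tin: charcoal floor pad, charcoal panel on both long outer walls. Fixed open-topped bamboo box, outside 80 (its x) x 98 (y) x 22 high, walls and floor 4, inside 72 x 90. Origin: centre of underside, 10 above the table; inner floor 4 and wall tops 22 above the origin. The four stand in a row along their y, 100 apart, in any order. Sizes in mm.
- cell_white: Rack compartment for the frosted jar: white floor pad, white panel on both long outer walls. Fixed open-topped bamboo box, outside 80 (its x) x 98 (y) x 22 high, walls and floor 4, inside 72 x 90. Origin: centre of underside, 10 above the table; inner floor 4 and wall tops 22 above the origin. The four stand in a row along their y, 100 apart, in any order. Sizes in mm.
- cell_green: Rack compartment for the nail brush: green floor pad, green panel on both long outer walls. Fixed open-topped bamboo box, outside 80 (its x) x 98 (y) x 22 high, walls and floor 4, inside 72 x 90. Origin: centre of underside, 10 above the table; inner floor 4 and wall tops 22 above the origin. The four stand in a row along their y, 100 apart, in any order. Sizes in mm.
There are look-alikes about, which are no part of the job. What is shaped like the blue_bottle but brown or yellow is not meant.

How it is judged (in metres and radians):
At the end, for the whole second after the job is handed in: Inhaler in the blue, silver tin in the charcoal, jar in the white, brush in the green compartment: each within 30 mm of its centre, on its floor (under 9 mm above its origin), upright to 0.15 rad, at rest; red-lidded tin and blue bottle upright, at rest, within 20 mm of their start (horizontal distance between inhaler and cell_blue below 0.03 m and z of inhaler in the frame of cell_blue between 0 and 0.009 m and angle between each of inhaler, tin, jar, brush, red_tin, blue_bottle's own z axis and vertical below 0.15 rad and linear speed of each of inhaler, tin, jar, brush, red_tin, blue_bottle below 0.02 m/s and angular speed of each of inhaler, tin, jar, brush below 0.2 rad/s and horizontal distance between tin and cell_grey below 0.03 m and z of tin in the frame of cell_grey between 0 and 0.009 m and horizontal distance between jar and cell_white below 0.03 m and z of jar in the frame of cell_white between 0 and 0.009 m and horizontal distance between brush and cell_green below 0.03 m and z of brush in the frame of cell_green between 0 and 0.009 m and distance of each of red_tin, blue_bottle from where it was at the start of the episode below 0.02 m); the robot touches nothing.
It fails at once if one of the four things is dropped (moves faster than 0.6 m/s free of the fingers: some 2 cm of free fall) ((linear speed of inhaler above 0.6 m/s and contact force between the fingers and inhaler below 0.05 N) or (linear speed of tin above 0.6 m/s and contact force between the fingers and tin below 0.05 N) or (linear speed of jar above 0.6 m/s and contact force between the fingers and jar below 0.05 N) or (linear speed of brush above 0.6 m/s and contact force between the fingers and brush below 0.05 N)).
It fails at once if the red-lidded tin or the blue bottle is pushed more than 20 mm from its place (distance of any of red_tin, blue_bottle from where it was at the start of the episode above 0.02 m).
It also fails if it takes over 93 s, if anything falls off the work surface, if the arm or the gripper's body presses on something with over 40 N, if the wrist force passes 120 N, or if a joint passes its speed limit or range.

### The arm

A 6-joint arm with a two-finger parallel gripper is mounted at the origin on the work surface. World frame = base frame: x ahead of the robot, y to its left, z up, the work surface at z = 0. Lengths are in mm, angles in rad, forces in N, time in s.
With the tool pointing down it reaches from about 300 to 875 mm from the base axis. Payload 6.4 kg.
Tool frame: the origin (TCP) lies on the centre line of the jaws, within the pads' length; the fingertips stand 11 mm ahead of it and the grasp point (between the pads) lies 8 mm behind it; z points along the fingers, y is the direction in which the jaws open and shut (so a half turn about z gives the same grasp; the last joint's range is limited). The gripper opens to 85 mm and grips with 20 to 120 N. Pads are 22 mm wide; open, the fingers measure 114 mm over their backs; the gripper's body (76 mm by 85 mm) begins 54 mm behind the grasp point. The pads swing forward as they close: fully open they stand 13 mm farther back than shut.
Start: joints at [-1.322, 0.181, 1.607, -0, 1.354, -0.206], TCP at [252.605, -516.558, 242.288] pointing down, gripper open.
Joint ranges: [-2.99, 2.99], [-0.89, 2.07], [0.3, 2.58], [-1.14, 4.28], [0, 2.63], [-3.12, 3.12]. Speed limits (rad/s): [2.57, 2.57, 3.01, 3.14, 3.14, 3.14].

### API

Orientations are given as a rotation vector (axis times angle).
In Python, from cell import * gives the robot as it stands. The module is installed in compiled form; this text tells all that it offers.
- The arm moves only by the tool apply_moves, never from a script. Its argument "targets" is a list of rows, each an object of numbers: "claw": the opening, from 0 (shut) to 1 (fully open); "tx", "ty", "tz": the shift along the tool's x, y, z in m; "turn": the turn about the tool's z in degrees. In form: [{"claw": .., "tx": .., "ty": .., "tz": .., "turn": ..}, ...]. A call has 1 to 20 rows; each row is the pose to reach, as a shift and turn from the pose commanded when the call began, along the tool's axes at that moment; what a row does not reach only later rows make up. A row lasts 1/10 s, in which the tool goes at most 50 mm and 8.59 degrees, less where a joint would pass 70% of its speed; a pose out of reach is approached as far as the arm can. A call with a gripper value outside its range is refused whole. The fingers move at their own pace and stop on an object; "squeeze" is the grip in N (left out, the last holds). Time passes only in rows, so rows that repeat a pose let the fingers close. It gives the time, the measured TCP pose, the force and the opening at its end, in the units of the state.
- get_obs(): the state, without advancing time (a new reading comes with each control period).
- read_camera(name): name is "side" or "top" or "wrist"; returns a dict with "img" (480x640x3 uint8, red, green, blue), "K" (3x3 intrinsics, pixels), "R" (3x3) and "t" (3): a world point X has camera coordinates R X + t. Camera axes: x right, y down, z forward; pixel columns grow to the right and rows downward; lengths in mm; the calibration is good to about 2 mm. A picture is of the moment at which its call begins. There is no depth.
- hand_in(): hands the job in, once; it reports no verdict.
The state is a dict: "clock": time; "joint_pos": joint angles; "qd": joint speeds; "joint_efforts": joint torques, N m; "tool_pos": TCP position; "orientation": TCP orientation; "ft_force": force on the tool from outside, world axes, zero at the start; "ft_torque": the same for the moment, N m; "opening": finger opening in mm.
Only numpy, scipy, OpenCV 4.12 (cv2) and the standard library are available. Lean on these libraries where they do the work, as an engineer would, in place of code of your own. Each camera call takes 0.05 s, during which the arm holds its last target. There are 200 camera calls.

## Working session

There is one attempt and no reset: what is moved stays moved. The work goes in short steps, Python scripts to look and compute and a tool call to move; the robot and the scene stay as the last step left them, time stands still between calls to the robot, and variables do not carry over. Pictures are saved under pics/ and viewed, about 12 in all and at most 16, crops included, and the job is handed in when it is done.

Besides the shell and the picture viewer there is one more tool, called after ">>>" as name([rows], argument=value, ...), one row to a line, values as JSON. apply_moves: Moves the arm, as the interface text tells. Its arguments: {"type":"object","properties":{"targets":{"type":"array","items":{"type":"object","properties":{"claw":{"type":"number"},"tx":{"type":"number"},"ty":{"type":"number"},"tz":{"type":"number"},"turn":{"type":"number"}}}},"squeeze":{"type":"number"}},"required":["targets"]}

```bash
mkdir -p pics; cat > h.py <<'E'
from cell import *
import numpy as np, cv2
from scipy.spatial.transform import Rotation as Ro
def shot(n,f):
    c=read_camera(n); cv2.imwrite('pics/'+f,c['img'][:,:,::-1]); np.savez('pics/'+f[:-4]+'.npz',**c); return c
def load(f): return np.load('pics/'+f+'.npz')
def bp(c,u,v,z):
    d=c['R'].T@np.linalg.solve(c['K'],[u,v,1.]); o=-c['R'].T@c['t']; return o+d*(z-o[2])/d[2]
def pj(c,X):
    p=c['K']@(c['R']@np.array(X,float)+c['t']); return p[:2]/p[2]
def st():
    o=get_obs(); R=Ro.from_rotvec(o['orientation']).as_matrix()
    print(round(o['clock'],2),np.round(o['tool_pos'],1),'open',round(o['opening'],1),'F',np.round(o['ft_force'],1)); return np.array(o['tool_pos']),R
E
python3 - <<'E'
from h import *
for n in('top','side'):
    c=shot(n,n+'1.png'); print(n,-c['R'].T@c['t'],c['R'][2],c['K'][0,0])
p,R=st();print(R.round(3),get_obs()['orientation'])
E
```

```text
top [387.75571928 -12.45972578 981.51681584] [ 0.11826936  0.02035929 -0.99277281] 461.49673043309735
side [339.77219848 875.34925369 671.38143929] [ 0.1594221  -0.79837285 -0.58067666] 489.2344796762089
0.1 [ 252.5 -516.1  241.5] open 85.6 F [-0.9  0.5  0.5]
[[ 0.898  0.439 -0.   ]
 [ 0.439 -0.898  0.002]
 [ 0.    -0.002 -1.   ]] [-3.05918036e+00 -7.07834007e-01  1.04737344e-04]
```

View pics/top1.png

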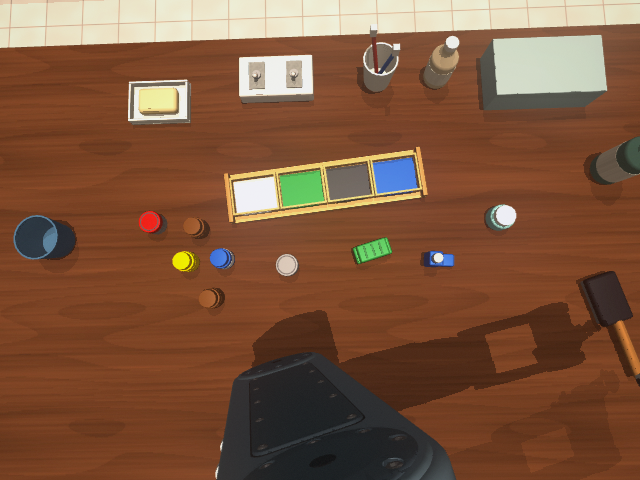

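View pics/side1.png

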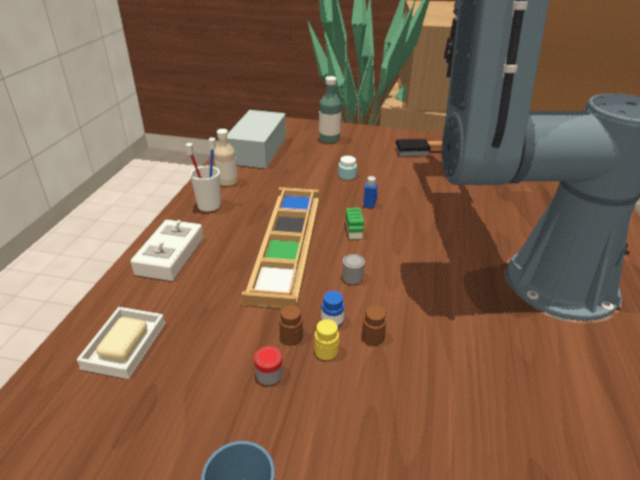

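The top view shows these candidates: blue things are the inhaler at (438,259) and the pill bottle at (221,258). Tins are the silver one at (287,265) and the red-lidded one at (150,222). The pale jar is at (502,216), with a green bottle at (615,162) behind it. The brush is at (372,250), and the cells left to right are white, green, grey, blue. I'll check the choice in one close crop.

```bash
python3 - <<'E'
from h import *
c=load('top1');i=c['img'][:,:,::-1]
a=cv2.resize(i[140:290,220:430],None,fx=3.8,fy=3.8,interpolation=2)
cv2.imwrite('pics/a.png',a)
a=cv2.resize(i[190:285,260:530],None,fx=2.9,fy=2.9,interpolation=2)
tiles=[i[235:295,257:317],i[220:280,342:402],i[230:290,410:470],i[187:247,472:532],i[228:288,191:251],i[192:252,120:180]]
t=[cv2.resize(x,(260,260),interpolation=2) for x in tiles]
cv2.imwrite('pics/b.png',np.vstack([np.hstack(t[:3]),np.hstack(t[3:])]))
E
```

```text
(no output)
```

View pics/a.png

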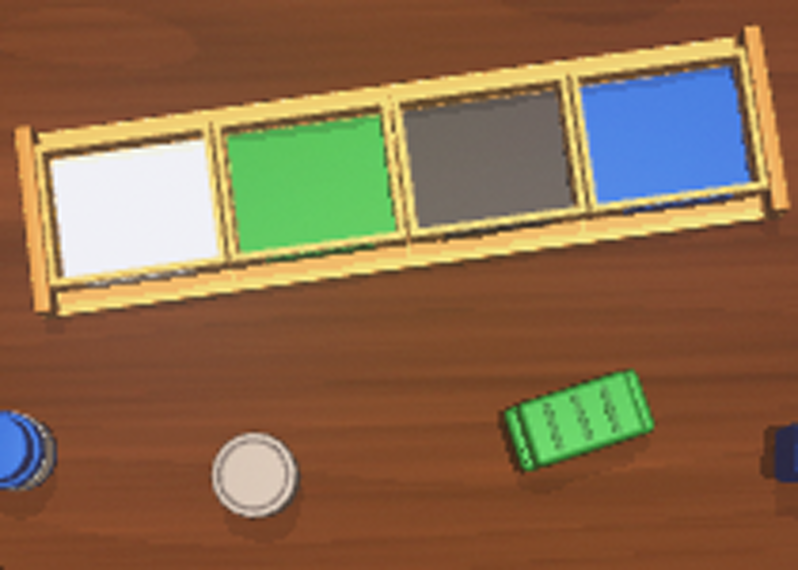

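View pics/b.png

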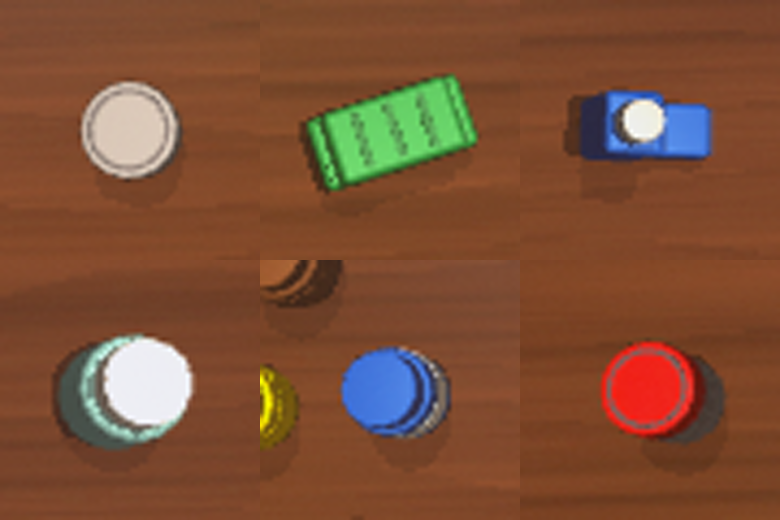

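The crops confirm the choices: the tin is silver with a dark ring, the jar has a white lid, and the inhaler's mouthpiece points right in the image. Next I'll measure positions with model overlays.

```bash
cat > fit.py <<'E'
from h import *
from scipy.optimize import least_squares
c=load('top1')
def W(p,L): # pose x,y,yaw -> world
    L=np.atleast_2d(np.array(L,float)); a=p[2]; r=np.array([[np.cos(a),-np.sin(a)],[np.sin(a),np.cos(a)]])
    return np.c_[L[:,:2]@r.T+p[:2],L[:,2]]
def fit(L,px,p0):
    r=least_squares(lambda p:np.ravel([pj(c,X) for X in W(p,L)]-np.array(px)),p0,x_scale=[10,10,.1]); 
    print(r.x.round(3),'rms px',np.sqrt((r.fun**2).mean()).round(2)); return r.x
A=lambda q:[(220+u/3.8,140+v/3.8) for u,v in q]
T=lambda q,k,o:[((u-k[0])/4.333+o[0],(v-k[1])/4.333+o[1]) for u,v in q]
# rack, local y = left(+y world)
L=[];q=[]
for y,pts in((150,[(40,150),(208,130),(226,258),(55,285)]),(-50,[(398,103),(570,80),(583,208),(410,233)]),(-150,[(578,77),(740,53),(765,183),(592,208)])):
    L+=[(36,y+45,32),(36,y-45,32),(-36,y-45,32),(-36,y+45,32)];q+=pts
rack=fit(L,A(q),[560,50,0.1])
cells={k:W(rack,[(0,y,0)])[0] for k,y in(('white',150),('green',50),('grey',-50),('blue',-150))}
tin=bp(c,*T([(130,130)],(0,0),(257,235))[0],46); jar=bp(c,*T([(147,382)],(0,260),(472,187))[0],52)
red=bp(c,*T([(649,388)],(520,260),(120,192))[0],46); bot=bp(c,*T([(386,390)],(260,260),(191,228))[0],62)
# brush top face z46, +-18 x, +-31 y(left=+y)
brush=fit([(18,31,46),(18,-31,46),(-18,-31,46),(-18,31,46)],A([(521,405),(622,374),(640,432),(540,466)]),[450,-50,.2])
inh=fit([(0,15,80),(13,-29,22),(-13,-29,22),(15,1,62)],T([(642,120),(710,105),(710,158),(662,93)],(520,0),(410,230)),[430,-130,0])
for k,v in cells.items(): print(k,v.round(1))
print('tin',tin.round(1),'jar',jar.round(1),'red',red.round(1),'bot',bot.round(1),'inh axis',W(inh,[(0,15,0)]).round(1))
E
cat > ov.py <<'E'
from fit import *
import sys
def draw(c,f,x0,y0,x1,y1,s):
    im=cv2.resize(c['img'][y0:y1,x0:x1,::-1],None,fx=s,fy=s,interpolation=2)
    def pl(P,col=(255,0,255)):
        cv2.polylines(im,[np.int32([(pj(c,X)-[x0,y0])*s for X in P])],True,col,1)
    box=lambda p,a,b,x0,x1,z:pl(W(p,[(-a,x0,z),(a,x0,z),(a,x1,z),(-a,x1,z)]))
    def circ(X,r,z): pl([(X[0]+r*np.cos(t),X[1]+r*np.sin(t),z) for t in np.linspace(0,6.28,40)])
    for y in(-150,-50,50,150): box(rack,36,0,y-45,y+45,32)
    box(brush,18,0,-31,31,46);box(brush,15,0,-35,35,1); box(inh,15,0,1,29,62);box(inh,13,0,-29,1,22);box(inh,13,0,-29,1,0);box(inh,15,0,1,29,0)
    circ(tin,23,46);circ(tin,22,0);circ(jar,21,52);circ(jar,26,37);circ(jar,26,0);circ(red,22,0);circ(bot,21,62)
    cv2.imwrite('pics/'+f,im)
draw(c,'o1.png',220,140,530,290,2.5)
draw(load('side1'),'o2.png',230,140,400,390,2.4)
E
python3 ov.py
python3 -c "
import cv2;a=cv2.imread('pics/o2.png');print(a.shape)"
```

```text
[ 6.00624e+02 -1.49700e+00  1.09000e-01] rms px 1.01
[ 4.57843e+02 -9.41150e+01  2.79000e-01] rms px 1.11
[ 4.35758e+02 -2.32448e+02 -5.40000e-02] rms px 0.35
white [584.4 147.6   0. ]
green [595.2  48.2   0. ]
grey [606.  -51.2   0. ]
blue [ 616.9 -150.6    0. ]
tin [433.   80.7  46. ] jar [ 520.7 -364.3   52. ] red [530.6 363.   46. ] bot [450.  213.2  62. ] inh axis [[ 436.6 -217.5    0. ]]
(600, 408, 3)
```

View pics/o1.png

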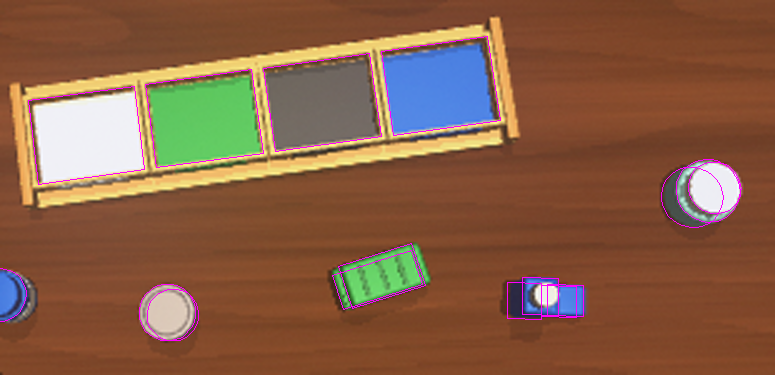

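View pics/o2.png

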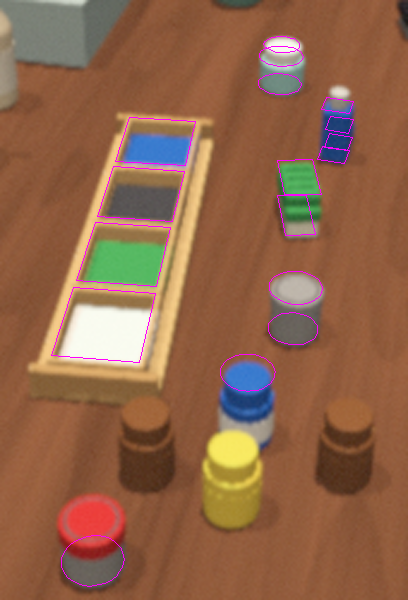

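The overlays match in both views to within about 3 mm; the rack at the white end may be a few mm nearer the robot. I'll use a helper that turns a world target into tool shifts, starting with the jar.

```bash
cat >> h.py <<'E'
def plan(x,y,z,ang):
    p,R=st(); d=R.T@(np.array([x,y,z])-p)/1000
    a=np.degrees(np.arctan2(R[1,0],R[0,0])); print('shift',d.round(4),'turn',round((a-ang+180)%360-180,2))
E
python3 -c "
from h import *
plan(520.7,-364.3,140,6.2)"
```

```text
0.1 [ 252.5 -516.1  241.5] open 85.6 F [-0.9  0.5  0.5]
shift [ 0.3076 -0.0184  0.1016] turn 19.86
```

>>> apply_moves([
  {"claw": 1,"tx": 0.05,"ty": -0.003,"tz": 0.01,"turn": 3},
  {"claw": 1,"tx": 0.1,"ty": -0.006,"tz": 0.03,"turn": 8},
  {"claw": 1,"tx": 0.15,"ty": -0.009,"tz": 0.05,"turn": 13},
  {"claw": 1,"tx": 0.2,"ty": -0.012,"tz": 0.07,"turn": 18},
  {"claw": 1,"tx": 0.25,"ty": -0.015,"tz": 0.09,"turn": 20},
  {"claw": 1,"tx": 0.29,"ty": -0.018,"tz": 0.1,"turn": 20},
  {"claw": 1,"tx": 0.308,"ty": -0.018,"tz": 0.102,"turn": 20},
  {"claw": 1,"tx": 0.308,"ty": -0.018,"tz": 0.102,"turn": 20},
  {"claw": 1,"tx": 0.308,"ty": -0.018,"tz": 0.102,"turn": 20},
  {"claw": 1,"tx": 0.308,"ty": -0.018,"tz": 0.102,"turn": 20},
])

```text
clock: 1.1
tool_pos: [520.6, -365.8, 140.4]
orientation: [3.137, 0.165, -0.001]
ft_force: [0.1, -0.3, 0.4]
opening: 85.3
```

```bash
python3 -c "
from h import *
plan(520.7,-364.3,32,6.2);c=shot('wrist','w1.png');c=dict(c);print(pj(c,(520.7,-364.3,52)),pj(c,(520.7,-364.3,37)))
cv2.imwrite('pics/w1.png',cv2.resize(c['img'][:,:,::-1],(480,360)))"
```

```text
1.1 [ 520.6 -365.8  140.4] open 85.3 F [ 0.1 -0.3  0.4]
shift [ 0.0003 -0.0015  0.1084] turn -0.19
[316.04472784 242.46420368] [316.2541771  234.79847662]
```

View pics/w1.png

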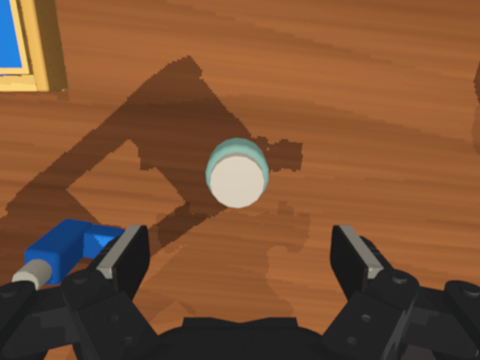

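The wrist view shows the jar lid centre at about (317,241) full-size, against a predicted (316,242). I'll descend and grip.

>>> apply_moves([
  {"claw": 1,"tx": 0,"ty": -0.0015,"tz": 0.03,"turn": 0},
  {"claw": 1,"tx": 0,"ty": -0.0015,"tz": 0.06,"turn": 0},
  {"claw": 1,"tx": 0,"ty": -0.0015,"tz": 0.09,"turn": 0},
  {"claw": 1,"tx": 0,"ty": -0.0015,"tz": 0.108,"turn": 0},
  {"claw": 1,"tx": 0,"ty": -0.0015,"tz": 0.108,"turn": 0},
  {"claw": 1,"tx": 0,"ty": -0.0015,"tz": 0.108,"turn": 0},
  {"claw": 0,"tx": 0,"ty": -0.0015,"tz": 0.108,"turn": 0},
  {"claw": 0,"tx": 0,"ty": -0.0015,"tz": 0.108,"turn": 0},
  {"claw": 0,"tx": 0,"ty": -0.0015,"tz": 0.108,"turn": 0},
  {"claw": 0,"tx": 0,"ty": -0.0015,"tz": 0.108,"turn": 0},
  {"claw": 0,"tx": 0,"ty": -0.0015,"tz": 0.108,"turn": 0},
  {"claw": 0,"tx": 0,"ty": -0.0015,"tz": 0.108,"turn": 0},
  {"claw": 0,"tx": 0,"ty": -0.0015,"tz": 0.108,"turn": 0},
  {"claw": 0,"tx": 0,"ty": -0.0015,"tz": 0.108,"turn": 0},
], squeeze=35)

```text
clock: 2.55
tool_pos: [522.0, -364.3, 34.4]
orientation: [3.135, 0.166, 0.002]
ft_force: [-2.2, 1.3, 6.8]
opening: 49.9
```

```bash
python3 -c "
from h import *
st();c=shot('side','s2.png');c=load('s2')
cv2.imwrite('pics/s2c.png',cv2.resize(c['img'][100:230,280:430,::-1],None,fx=4,fy=4,interpolation=2))"
```

```text
2.55 [ 522.  -364.3   34.4] open 49.9 F [-2.2  1.3  6.8]
```

View pics/s2c.png

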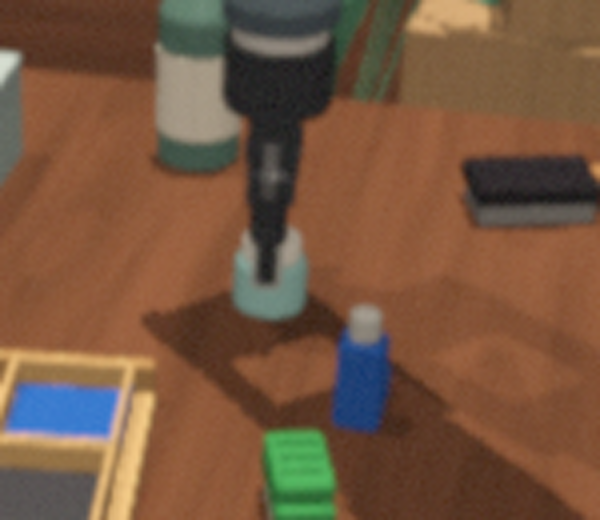

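>>> apply_moves([
  {"claw": 0,"tx": 0,"ty": 0,"tz": -0.005,"turn": 0},
  {"claw": 0,"tx": 0,"ty": 0,"tz": -0.01,"turn": 0},
  {"claw": 0,"tx": 0,"ty": 0,"tz": -0.015,"turn": 0},
  {"claw": 0,"tx": 0,"ty": 0,"tz": -0.015,"turn": 0},
  {"claw": 0,"tx": 0,"ty": 0,"tz": -0.015,"turn": 0},
])

```text
clock: 3.1
tool_pos: [521.3, -363.6, 47.5]
orientation: [3.137, 0.166, 0.0]
ft_force: [0.2, 0.2, -2.8]
opening: 49.9
```

```bash
python3 -c "
from h import *
st();c=shot('wrist','w2.png')
a=cv2.resize(c['img'][:,:,::-1],(440,330));s=shot('side','s3.png')['img'][130:200,310:380,::-1]
b=cv2.resize(s,(330,330),interpolation=2);cv2.imwrite('pics/m.png',np.hstack([a,b]))"
```

```text
3.1 [ 521.3 -363.6   47.5] open 49.9 F [ 0.2  0.2 -2.8]
```

View pics/m.png

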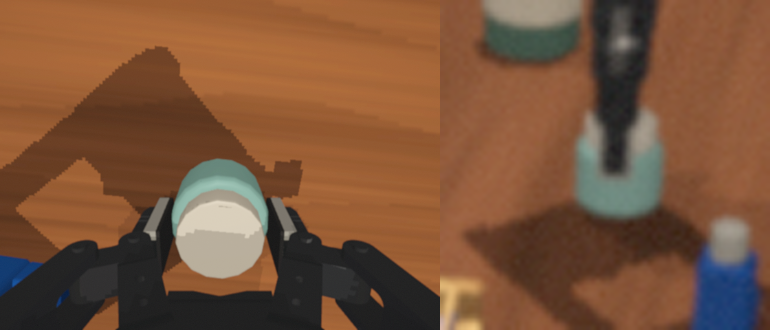

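The jar is held upright by the glass, with a load of about 2.8 N. I'll lift it and carry it to white.

```bash
python3 -c "
from h import *
plan(583.5,147.8,118,6.2)"
```

```text
3.2 [ 521.  -363.4   47. ] open 49.6 F [-0.1  0.1 -2.3]
shift [ 0.116  -0.5018 -0.0708] turn -0.14
```

>>> apply_moves([
  {"claw": 0,"tx": 0,"ty": 0,"tz": -0.02,"turn": 0},
  {"claw": 0,"tx": 0,"ty": 0,"tz": -0.045,"turn": 0},
  {"claw": 0,"tx": 0.003,"ty": -0.012,"tz": -0.065,"turn": 0},
  {"claw": 0,"tx": 0.01,"ty": -0.042,"tz": -0.071,"turn": 0},
  {"claw": 0,"tx": 0.019,"ty": -0.082,"tz": -0.071,"turn": 0},
  {"claw": 0,"tx": 0.028,"ty": -0.122,"tz": -0.071,"turn": 0},
  {"claw": 0,"tx": 0.037,"ty": -0.162,"tz": -0.071,"turn": 0},
  {"claw": 0,"tx": 0.047,"ty": -0.202,"tz": -0.071,"turn": 0},
  {"claw": 0,"tx": 0.056,"ty": -0.242,"tz": -0.071,"turn": 0},
  {"claw": 0,"tx": 0.065,"ty": -0.282,"tz": -0.071,"turn": 0},
  {"claw": 0,"tx": 0.074,"ty": -0.322,"tz": -0.071,"turn": 0},
  {"claw": 0,"tx": 0.084,"ty": -0.362,"tz": -0.071,"turn": 0},
  {"claw": 0,"tx": 0.093,"ty": -0.402,"tz": -0.071,"turn": 0},
  {"claw": 0,"tx": 0.102,"ty": -0.442,"tz": -0.071,"turn": 0},
  {"claw": 0,"tx": 0.11,"ty": -0.475,"tz": -0.071,"turn": 0},
  {"claw": 0,"tx": 0.114,"ty": -0.493,"tz": -0.071,"turn": 0},
  {"claw": 0,"tx": 0.116,"ty": -0.502,"tz": -0.071,"turn": 0},
  {"claw": 0,"tx": 0.116,"ty": -0.502,"tz": -0.071,"turn": 0},
  {"claw": 0,"tx": 0.116,"ty": -0.502,"tz": -0.071,"turn": 0},
  {"claw": 0,"tx": 0.116,"ty": -0.502,"tz": -0.071,"turn": 0},
])

```text
clock: 5.2
tool_pos: [583.6, 146.6, 118.2]
orientation: [3.137, 0.164, -0.001]
ft_force: [-0.3, -0.1, -2.0]
opening: 49.9
```

```bash
python3 -c "
from h import *
plan(583.5,147.8,48.4,6.2);c=shot('wrist','w3.png')
cv2.imwrite('pics/w3.png',cv2.resize(c['img'][:,:,::-1],(480,360)))"
```

```text
5.2 [583.6 146.6 118.2] open 49.9 F [-0.3 -0.1 -2. ]
shift [ 0.     -0.0013  0.0698] turn -0.22
```

View pics/w3.png

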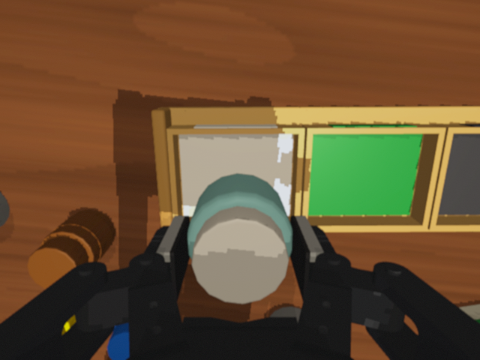

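The jar is centred over the white cell. Lowering it gently.

>>> apply_moves([
  {"claw": 0,"tx": 0,"ty": -0.001,"tz": 0.02,"turn": 0},
  {"claw": 0,"tx": 0,"ty": -0.001,"tz": 0.04,"turn": 0},
  {"claw": 0,"tx": 0,"ty": -0.001,"tz": 0.055,"turn": 0},
  {"claw": 0,"tx": 0,"ty": -0.001,"tz": 0.062,"turn": 0},
  {"claw": 0,"tx": 0,"ty": -0.001,"tz": 0.066,"turn": 0},
  {"claw": 0,"tx": 0,"ty": -0.001,"tz": 0.068,"turn": 0},
  {"claw": 0,"tx": 0,"ty": -0.001,"tz": 0.069,"turn": 0},
  {"claw": 0,"tx": 0,"ty": -0.001,"tz": 0.07,"turn": 0},
  {"claw": 0,"tx": 0,"ty": -0.001,"tz": 0.07,"turn": 0},
  {"claw": 0,"tx": 0,"ty": -0.001,"tz": 0.07,"turn": 0},
  {"claw": 0,"tx": 0,"ty": -0.001,"tz": 0.07,"turn": 0},
])

```text
clock: 6.35
tool_pos: [583.7, 148.9, 48.6]
orientation: [-3.137, -0.166, -0.001]
ft_force: [-0.3, 0.5, -2.3]
opening: 49.7
```

>>> apply_moves([
  {"claw": 0,"tx": 0,"ty": 0,"tz": 0.001,"turn": 0},
  {"claw": 0,"tx": 0,"ty": 0,"tz": 0.001,"turn": 0},
  {"claw": 0,"tx": 0,"ty": 0,"tz": 0.0015,"turn": 0},
  {"claw": 0,"tx": 0,"ty": 0,"tz": 0.002,"turn": 0},
  {"claw": 0,"tx": 0,"ty": 0,"tz": 0.002,"turn": 0},
])

```text
clock: 6.85
tool_pos: [583.7, 148.9, 48.4]
orientation: [3.137, 0.167, 0.0]
ft_force: [-7.2, -0.8, 14.1]
opening: 49.7
```

>>> apply_moves([
  {"claw": 0,"tx": 0,"ty": 0,"tz": -0.001,"turn": 0},
  {"claw": 0,"tx": 0,"ty": 0,"tz": -0.001,"turn": 0},
  {"claw": 0.7,"tx": 0,"ty": 0,"tz": -0.001,"turn": 0},
  {"claw": 0.75,"tx": 0,"ty": 0,"tz": -0.001,"turn": 0},
  {"claw": 0.8,"tx": 0,"ty": 0,"tz": -0.001,"turn": 0},
  {"claw": 0.8,"tx": 0,"ty": 0,"tz": -0.001,"turn": 0},
  {"claw": 0.8,"tx": 0,"ty": 0,"tz": -0.001,"turn": 0},
  {"claw": 0.8,"tx": 0,"ty": 0,"tz": -0.001,"turn": 0},
])

```text
clock: 7.65
tool_pos: [583.5, 148.8, 47.2]
orientation: [3.137, 0.166, -0.0]
ft_force: [0.5, -0.1, -0.0]
opening: 68.5
```

```bash
python3 -c "
from h import *
plan(436.6,-217.5,147,86.9)"
```

```text
7.65 [583.5 148.8  47.2] open 68.5 F [ 0.5 -0.1 -0. ]
shift [-0.1847  0.3488 -0.0998] turn -80.84
```

>>> apply_moves([
  {"claw": 0.8,"tx": 0,"ty": 0,"tz": -0.02,"turn": 0},
  {"claw": 0.8,"tx": 0,"ty": 0,"tz": -0.05,"turn": 0},
  {"claw": 0.8,"tx": 0,"ty": 0,"tz": -0.085,"turn": 0},
  {"claw": 0.8,"tx": -0.015,"ty": 0.028,"tz": -0.1,"turn": -7},
  {"claw": 0.8,"tx": -0.03,"ty": 0.056,"tz": -0.1,"turn": -14},
  {"claw": 0.8,"tx": -0.045,"ty": 0.085,"tz": -0.1,"turn": -21},
  {"claw": 0.8,"tx": -0.06,"ty": 0.115,"tz": -0.1,"turn": -28},
  {"claw": 0.8,"tx": -0.076,"ty": 0.145,"tz": -0.1,"turn": -35},
  {"claw": 0.8,"tx": -0.092,"ty": 0.175,"tz": -0.1,"turn": -42},
  {"claw": 0.8,"tx": -0.108,"ty": 0.205,"tz": -0.1,"turn": -49},
  {"claw": 0.8,"tx": -0.124,"ty": 0.235,"tz": -0.1,"turn": -56},
  {"claw": 0.8,"tx": -0.14,"ty": 0.265,"tz": -0.1,"turn": -63},
  {"claw": 0.8,"tx": -0.156,"ty": 0.295,"tz": -0.1,"turn": -70},
  {"claw": 0.8,"tx": -0.17,"ty": 0.325,"tz": -0.1,"turn": -76},
  {"claw": 0.8,"tx": -0.18,"ty": 0.342,"tz": -0.1,"turn": -80},
  {"claw": 0.8,"tx": -0.185,"ty": 0.349,"tz": -0.1,"turn": -81},
  {"claw": 0.8,"tx": -0.185,"ty": 0.349,"tz": -0.1,"turn": -81},
  {"claw": 0.8,"tx": -0.185,"ty": 0.349,"tz": -0.1,"turn": -81},
  {"claw": 0.8,"tx": -0.185,"ty": 0.349,"tz": -0.1,"turn": -81},
])

```text
clock: 9.55
tool_pos: [436.6, -217.1, 147.2]
orientation: [-2.277, -2.164, -0.0]
ft_force: [-0.1, -0.7, 0.4]
opening: 68.4
```

```bash
python3 -c "
from h import *
plan(436.6,-217.5,42,86.9);c=shot('wrist','w4.png');c=load('w4');print(pj(c,(436.6,-217.5,80)))
s=shot('top','t4.png')['img'][150:240,210:310,::-1]
cv2.imwrite('pics/w4.png',np.hstack([cv2.resize(c['img'][:,:,::-1],(440,330)),cv2.resize(s,(360,330))]))"
```

```text
9.55 [ 436.6 -217.1  147.2] open 68.4 F [-0.1 -0.7  0.4]
shift [-4.000e-04  1.000e-04  1.052e-01] turn 0.17
[320.10725928 256.19640604]
```

View pics/w4.png

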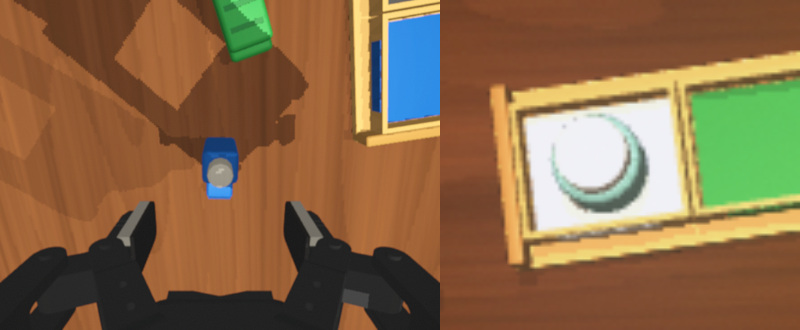

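The jar stands in the white cell. The inhaler canister is at (320,256), exactly as predicted, so I'll grip it.

>>> apply_moves([
  {"claw": 0.8,"tx": 0,"ty": 0,"tz": 0.03,"turn": 0},
  {"claw": 0.8,"tx": 0,"ty": 0,"tz": 0.06,"turn": 0},
  {"claw": 0.8,"tx": 0,"ty": 0,"tz": 0.09,"turn": 0},
  {"claw": 0.8,"tx": 0,"ty": 0,"tz": 0.105,"turn": 0},
  {"claw": 0.8,"tx": 0,"ty": 0,"tz": 0.105,"turn": 0},
  {"claw": 0.8,"tx": 0,"ty": 0,"tz": 0.105,"turn": 0},
  {"claw": 0.55,"tx": 0,"ty": 0,"tz": 0.105,"turn": 0},
  {"claw": 0.45,"tx": 0,"ty": 0,"tz": 0.105,"turn": 0},
  {"claw": 0.4,"tx": 0,"ty": 0,"tz": 0.105,"turn": 0},
  {"claw": 0.35,"tx": 0,"ty": 0,"tz": 0.105,"turn": 0},
  {"claw": 0.3,"tx": 0,"ty": 0,"tz": 0.105,"turn": 0},
  {"claw": 0,"tx": 0,"ty": 0,"tz": 0.105,"turn": 0},
  {"claw": 0,"tx": 0,"ty": 0,"tz": 0.105,"turn": 0},
  {"claw": 0,"tx": 0,"ty": 0,"tz": 0.105,"turn": 0},
  {"claw": 0,"tx": 0,"ty": 0,"tz": 0.105,"turn": 0},
  {"claw": 0,"tx": 0,"ty": 0,"tz": 0.105,"turn": 0},
], squeeze=30)

```text
clock: 11.25
tool_pos: [436.9, -218.2, 43.2]
orientation: [2.277, 2.163, 0.0]
ft_force: [-1.1, 0.6, 6.1]
opening: 29.8
```

```bash
python3 -c "
from h import *
plan(614.8,-135.7,112,96.2)"
```

```text
11.25 [ 436.9 -218.2   43.2] open 29.8 F [-1.1  0.6  6.1]
shift [ 0.0914  0.1735 -0.0687] turn -9.15
```

>>> apply_moves([
  {"claw": 0,"tx": 0,"ty": 0,"tz": -0.01,"turn": 0},
  {"claw": 0,"tx": 0,"ty": 0,"tz": -0.03,"turn": 0},
  {"claw": 0,"tx": 0,"ty": 0,"tz": -0.055,"turn": 0},
  {"claw": 0,"tx": 0.004,"ty": 0.008,"tz": -0.07,"turn": -1},
  {"claw": 0,"tx": 0.015,"ty": 0.028,"tz": -0.07,"turn": -3},
  {"claw": 0,"tx": 0.03,"ty": 0.057,"tz": -0.07,"turn": -5},
  {"claw": 0,"tx": 0.045,"ty": 0.086,"tz": -0.07,"turn": -7},
  {"claw": 0,"tx": 0.06,"ty": 0.115,"tz": -0.07,"turn": -9},
  {"claw": 0,"tx": 0.075,"ty": 0.142,"tz": -0.07,"turn": -9},
  {"claw": 0,"tx": 0.086,"ty": 0.163,"tz": -0.07,"turn": -9},
  {"claw": 0,"tx": 0.0915,"ty": 0.1735,"tz": -0.07,"turn": -9},
  {"claw": 0,"tx": 0.0915,"ty": 0.1735,"tz": -0.07,"turn": -9},
  {"claw": 0,"tx": 0.0915,"ty": 0.1735,"tz": -0.07,"turn": -9},
  {"claw": 0,"tx": 0.0915,"ty": 0.1735,"tz": -0.07,"turn": -9},
])

```text
clock: 12.65
tool_pos: [613.2, -135.8, 112.2]
orientation: [-2.101, -2.334, 0.001]
ft_force: [0.4, 0.3, -0.3]
opening: 29.6
```

```bash
python3 -c "
from h import *
plan(614.8,-135.7,57,96.2)"
```

```text
12.65 [ 613.2 -135.8  112.2] open 29.6 F [ 0.4  0.3 -0.3]
shift [-0.      0.0016  0.0552] turn -0.19
```

>>> apply_moves([
  {"claw": 0,"tx": 0,"ty": 0.0015,"tz": 0.015,"turn": 0},
  {"claw": 0,"tx": 0,"ty": 0.0015,"tz": 0.032,"turn": 0},
  {"claw": 0,"tx": 0,"ty": 0.0015,"tz": 0.044,"turn": 0},
  {"claw": 0,"tx": 0,"ty": 0.0015,"tz": 0.05,"turn": 0},
  {"claw": 0,"tx": 0,"ty": 0.0015,"tz": 0.053,"turn": 0},
  {"claw": 0,"tx": 0,"ty": 0.0015,"tz": 0.055,"turn": 0},
  {"claw": 0,"tx": 0,"ty": 0.0015,"tz": 0.055,"turn": 0},
  {"claw": 0,"tx": 0,"ty": 0.0015,"tz": 0.055,"turn": 0},
  {"claw": 0,"tx": 0,"ty": 0.0015,"tz": 0.055,"turn": 0},
])

```text
clock: 13.55
tool_pos: [616.2, -135.2, 57.7]
orientation: [2.1, 2.335, 0.001]
ft_force: [-1.0, -0.3, -0.7]
opening: 29.6
```

>>> apply_moves([
  {"claw": 0,"tx": 0,"ty": 0,"tz": 0.001,"turn": 0},
  {"claw": 0,"tx": 0,"ty": 0,"tz": 0.001,"turn": 0},
  {"claw": 0,"tx": 0,"ty": 0,"tz": 0.0015,"turn": 0},
  {"claw": 0,"tx": 0,"ty": 0,"tz": 0.0015,"turn": 0},
])

```text
clock: 13.95
tool_pos: [616.3, -135.2, 57.2]
orientation: [2.1, 2.335, 0.0]
ft_force: [-2.8, 2.4, 8.9]
opening: 29.3
```

>>> apply_moves([
  {"claw": 0,"tx": 0,"ty": 0,"tz": -0.001,"turn": 0},
  {"claw": 0,"tx": 0,"ty": 0,"tz": -0.001,"turn": 0},
  {"claw": 0.42,"tx": 0,"ty": 0,"tz": -0.001,"turn": 0},
  {"claw": 0.5,"tx": 0,"ty": 0,"tz": -0.001,"turn": 0},
  {"claw": 0.65,"tx": 0,"ty": 0,"tz": -0.001,"turn": 0},
  {"claw": 0.8,"tx": 0,"ty": 0,"tz": -0.001,"turn": 0},
  {"claw": 0.8,"tx": 0,"ty": 0,"tz": -0.001,"turn": 0},
  {"claw": 0.8,"tx": 0,"ty": 0,"tz": -0.001,"turn": 0},
])

```text
clock: 14.75
tool_pos: [615.8, -135.1, 56.7]
orientation: [-2.101, -2.336, 0.0]
ft_force: [0.4, -0.1, 0.8]
opening: 68.6
```

```bash
python3 -c "
from h import *
plan(457.8,-94.1,150,106)"
```

```text
14.75 [ 615.8 -135.1   56.7] open 68.6 F [ 0.4 -0.1  0.8]
shift [ 0.0574 -0.1528 -0.0933] turn -9.94
```

>>> apply_moves([
  {"claw": 0.8,"tx": 0,"ty": 0,"tz": -0.02,"turn": 0},
  {"claw": 0.8,"tx": 0,"ty": 0,"tz": -0.055,"turn": 0},
  {"claw": 0.8,"tx": 0,"ty": 0,"tz": -0.085,"turn": 0},
  {"claw": 0.8,"tx": 0.01,"ty": -0.025,"tz": -0.093,"turn": -3},
  {"claw": 0.8,"tx": 0.02,"ty": -0.055,"tz": -0.093,"turn": -6},
  {"claw": 0.8,"tx": 0.034,"ty": -0.09,"tz": -0.093,"turn": -10},
  {"claw": 0.8,"tx": 0.047,"ty": -0.125,"tz": -0.093,"turn": -10},
  {"claw": 0.8,"tx": 0.055,"ty": -0.146,"tz": -0.093,"turn": -10},
  {"claw": 0.8,"tx": 0.0575,"ty": -0.153,"tz": -0.093,"turn": -10},
  {"claw": 0.8,"tx": 0.0575,"ty": -0.153,"tz": -0.093,"turn": -10},
  {"claw": 0.8,"tx": 0.0575,"ty": -0.153,"tz": -0.093,"turn": -10},
  {"claw": 0.8,"tx": 0.0575,"ty": -0.153,"tz": -0.093,"turn": -10},
])

```text
clock: 15.95
tool_pos: [458.8, -94.6, 150.1]
orientation: [1.889, 2.509, 0.0]
ft_force: [0.8, 0.1, -0.8]
opening: 68.3
```

```bash
python3 -c "
from fit import *
plan(457.8,-94.1,32,106);w=shot('wrist','w5.png');im=w['img'][:,:,::-1].copy()
for L in([(18,31,46),(18,-31,46),(-18,-31,46),(-18,31,46)],[(18,38,33),(18,-38,33),(-18,-38,33),(-18,38,33)]): cv2.polylines(im,[np.int32([pj(w,X) for X in W(brush,L)])],True,(255,0,255),1)
s=shot('side','s5.png')['img'][160:220,260:330,::-1]
cv2.imwrite('pics/w5.png',np.hstack([cv2.resize(im[80:400,100:540],(495,360)),cv2.resize(s,(300,360))]))"
```

```text
[ 6.00624e+02 -1.49700e+00  1.09000e-01] rms px 1.01
[ 4.57843e+02 -9.41150e+01  2.79000e-01] rms px 1.11
[ 4.35758e+02 -2.32448e+02 -5.40000e-02] rms px 0.35
white [584.4 147.6   0. ]
green [595.2  48.2   0. ]
grey [606.  -51.2   0. ]
blue [ 616.9 -150.6    0. ]
tin [433.   80.7  46. ] jar [ 520.7 -364.3   52. ] red [530.6 363.   46. ] bot [450.  213.2  62. ] inh axis [[ 436.6 -217.5    0. ]]
15.95 [458.8 -94.6 150.1] open 68.3 F [ 0.8  0.1 -0.8]
shift [ 0.0009 -0.0009  0.1181] turn 0.05
```

View pics/w5.png

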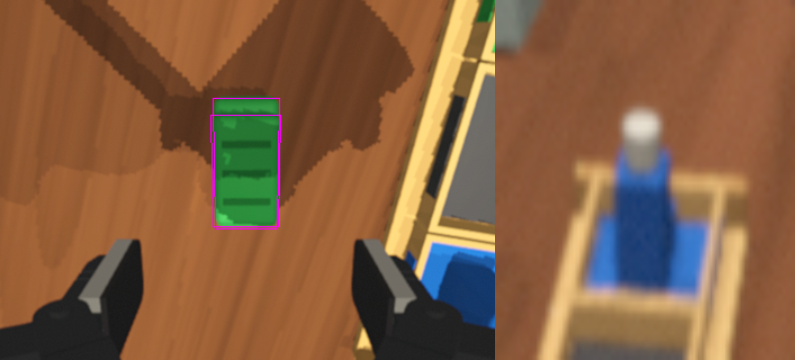

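The brush outline matches the model in the wrist view, and the inhaler stands upright in blue. Gripping the brush.

>>> apply_moves([
  {"claw": 0.8,"tx": 0.001,"ty": -0.001,"tz": 0.035,"turn": 0},
  {"claw": 0.8,"tx": 0.001,"ty": -0.001,"tz": 0.07,"turn": 0},
  {"claw": 0.8,"tx": 0.001,"ty": -0.001,"tz": 0.1,"turn": 0},
  {"claw": 0.8,"tx": 0.001,"ty": -0.001,"tz": 0.117,"turn": 0},
  {"claw": 0.8,"tx": 0.001,"ty": -0.001,"tz": 0.117,"turn": 0},
  {"claw": 0.8,"tx": 0.001,"ty": -0.001,"tz": 0.117,"turn": 0},
  {"claw": 0.6,"tx": 0.001,"ty": -0.001,"tz": 0.117,"turn": 0},
  {"claw": 0.5,"tx": 0.001,"ty": -0.001,"tz": 0.117,"turn": 0},
  {"claw": 0.45,"tx": 0.001,"ty": -0.001,"tz": 0.117,"turn": 0},
  {"claw": 0.4,"tx": 0.001,"ty": -0.001,"tz": 0.117,"turn": 0},
  {"claw": 0.2,"tx": 0.001,"ty": -0.001,"tz": 0.117,"turn": 0},
  {"claw": 0,"tx": 0.001,"ty": -0.001,"tz": 0.117,"turn": 0},
  {"claw": 0,"tx": 0.001,"ty": -0.001,"tz": 0.117,"turn": 0},
  {"claw": 0,"tx": 0.001,"ty": -0.001,"tz": 0.117,"turn": 0},
  {"claw": 0,"tx": 0.001,"ty": -0.001,"tz": 0.117,"turn": 0},
  {"claw": 0,"tx": 0.001,"ty": -0.001,"tz": 0.117,"turn": 0},
], squeeze=30)

```text
clock: 17.65
tool_pos: [457.2, -93.7, 33.8]
orientation: [1.888, 2.509, 0.001]
ft_force: [0.5, 0.5, 6.1]
opening: 35.3
```

```bash
python3 -c "
from h import *
plan(594.5,48.2,105,96.2)"
```

```text
17.65 [457.2 -93.7  33.8] open 35.3 F [0.5 0.5 6.1]
shift [ 0.0983  0.1713 -0.0711] turn 9.86
```

>>> apply_moves([
  {"claw": 0,"tx": 0,"ty": 0,"tz": -0.01,"turn": 0},
  {"claw": 0,"tx": 0,"ty": 0,"tz": -0.03,"turn": 0},
  {"claw": 0,"tx": 0,"ty": 0,"tz": -0.055,"turn": 0},
  {"claw": 0,"tx": 0.004,"ty": 0.007,"tz": -0.071,"turn": 1},
  {"claw": 0,"tx": 0.016,"ty": 0.028,"tz": -0.071,"turn": 3},
  {"claw": 0,"tx": 0.032,"ty": 0.056,"tz": -0.071,"turn": 5},
  {"claw": 0,"tx": 0.048,"ty": 0.084,"tz": -0.071,"turn": 7},
  {"claw": 0,"tx": 0.064,"ty": 0.112,"tz": -0.071,"turn": 9},
  {"claw": 0,"tx": 0.08,"ty": 0.14,"tz": -0.071,"turn": 9.9},
  {"claw": 0,"tx": 0.092,"ty": 0.16,"tz": -0.071,"turn": 9.9},
  {"claw": 0,"tx": 0.0983,"ty": 0.1713,"tz": -0.071,"turn": 9.9},
  {"claw": 0,"tx": 0.0983,"ty": 0.1713,"tz": -0.071,"turn": 9.9},
  {"claw": 0,"tx": 0.0983,"ty": 0.1713,"tz": -0.071,"turn": 9.9},
  {"claw": 0,"tx": 0.0983,"ty": 0.1713,"tz": -0.071,"turn": 9.9},
])

```text
clock: 19.05
tool_pos: [592.9, 47.6, 103.7]
orientation: [-2.099, -2.336, 0.001]
ft_force: [-0.0, 0.4, -1.5]
opening: 35.5
```

```bash
python3 -c "
from h import *
plan(594.5,48.2,48,96.2);c=shot('top','t6.png')
w=shot('wrist','w6.png')
cv2.imwrite('pics/m6.png',np.hstack([cv2.resize(w['img'][:,:,::-1],(480,360)),cv2.resize(c['img'][150:240,215:295,::-1],(320,360))]))"
```

```text
19.05 [592.9  47.6 103.7] open 35.5 F [-0.   0.4 -1.5]
shift [0.0004 0.0017 0.0557] turn -0.09
```

View pics/m6.png

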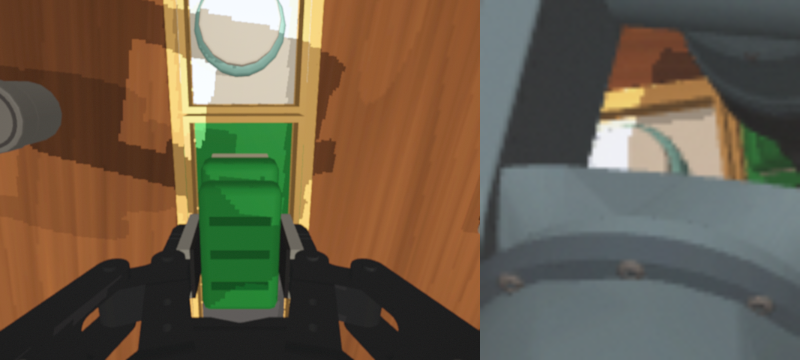

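The brush is centred over the green cell and aligned. Lowering.

>>> apply_moves([
  {"claw": 0,"tx": 0.0005,"ty": 0.0015,"tz": 0.015,"turn": 0},
  {"claw": 0,"tx": 0.0005,"ty": 0.0015,"tz": 0.032,"turn": 0},
  {"claw": 0,"tx": 0.0005,"ty": 0.0015,"tz": 0.044,"turn": 0},
  {"claw": 0,"tx": 0.0005,"ty": 0.0015,"tz": 0.05,"turn": 0},
  {"claw": 0,"tx": 0.0005,"ty": 0.0015,"tz": 0.053,"turn": 0},
  {"claw": 0,"tx": 0.0005,"ty": 0.0015,"tz": 0.055,"turn": 0},
  {"claw": 0,"tx": 0.0005,"ty": 0.0015,"tz": 0.055,"turn": 0},
  {"claw": 0,"tx": 0.0005,"ty": 0.0015,"tz": 0.056,"turn": 0},
  {"claw": 0,"tx": 0.0005,"ty": 0.0015,"tz": 0.056,"turn": 0},
])

```text
clock: 20.05
tool_pos: [595.5, 49.1, 48.2]
orientation: [2.098, 2.337, 0.001]
ft_force: [0.2, -0.2, -0.9]
opening: 35.5
```

>>> apply_moves([
  {"claw": 0,"tx": 0,"ty": 0,"tz": 0.001,"turn": 0},
  {"claw": 0,"tx": 0,"ty": 0,"tz": 0.001,"turn": 0},
  {"claw": 0,"tx": 0,"ty": 0,"tz": 0.0015,"turn": 0},
  {"claw": 0,"tx": 0,"ty": 0,"tz": 0.0015,"turn": 0},
])

```text
clock: 20.45
tool_pos: [595.7, 49.1, 47.8]
orientation: [2.098, 2.337, 0.001]
ft_force: [-3.7, 1.7, 9.9]
opening: 35.1
```

>>> apply_moves([
  {"claw": 0,"tx": 0,"ty": 0,"tz": -0.001,"turn": 0},
  {"claw": 0,"tx": 0,"ty": 0,"tz": -0.001,"turn": 0},
  {"claw": 0.5,"tx": 0,"ty": 0,"tz": -0.001,"turn": 0},
  {"claw": 0.55,"tx": 0,"ty": 0,"tz": -0.001,"turn": 0},
  {"claw": 0.65,"tx": 0,"ty": 0,"tz": -0.001,"turn": 0},
  {"claw": 0.8,"tx": 0,"ty": 0,"tz": -0.001,"turn": 0},
  {"claw": 0.8,"tx": 0,"ty": 0,"tz": -0.001,"turn": 0},
  {"claw": 0.8,"tx": 0,"ty": 0,"tz": -0.001,"turn": 0},
])

```text
clock: 21.25
tool_pos: [595.2, 49.1, 47.2]
orientation: [-2.099, -2.337, 0.0]
ft_force: [0.7, -0.0, 0.0]
opening: 68.6
```

```bash
python3 -c "
from h import *
plan(433,80.7,140,6.2)"
```

```text
21.25 [595.2  49.1  47.2] open 68.6 F [ 0.7 -0.   0. ]
shift [ 0.0488 -0.1579 -0.0928] turn 89.95
```

>>> apply_moves([
  {"claw": 0.8,"tx": 0,"ty": 0,"tz": -0.02,"turn": 0},
  {"claw": 0.8,"tx": 0,"ty": 0,"tz": -0.05,"turn": 0},
  {"claw": 0.8,"tx": 0,"ty": 0,"tz": -0.08,"turn": 0},
  {"claw": 0.8,"tx": 0.005,"ty": -0.016,"tz": -0.093,"turn": 8},
  {"claw": 0.8,"tx": 0.01,"ty": -0.032,"tz": -0.093,"turn": 16},
  {"claw": 0.8,"tx": 0.015,"ty": -0.048,"tz": -0.093,"turn": 24},
  {"claw": 0.8,"tx": 0.02,"ty": -0.064,"tz": -0.093,"turn": 32},
  {"claw": 0.8,"tx": 0.025,"ty": -0.08,"tz": -0.093,"turn": 40},
  {"claw": 0.8,"tx": 0.03,"ty": -0.096,"tz": -0.093,"turn": 48},
  {"claw": 0.8,"tx": 0.035,"ty": -0.112,"tz": -0.093,"turn": 56},
  {"claw": 0.8,"tx": 0.04,"ty": -0.128,"tz": -0.093,"turn": 64},
  {"claw": 0.8,"tx": 0.045,"ty": -0.144,"tz": -0.093,"turn": 72},
  {"claw": 0.8,"tx": 0.048,"ty": -0.154,"tz": -0.093,"turn": 80},
  {"claw": 0.8,"tx": 0.049,"ty": -0.158,"tz": -0.093,"turn": 87},
  {"claw": 0.8,"tx": 0.049,"ty": -0.158,"tz": -0.093,"turn": 90},
  {"claw": 0.8,"tx": 0.049,"ty": -0.158,"tz": -0.093,"turn": 90},
  {"claw": 0.8,"tx": 0.049,"ty": -0.158,"tz": -0.093,"turn": 90},
  {"claw": 0.8,"tx": 0.049,"ty": -0.158,"tz": -0.093,"turn": 90},
])

```text
clock: 23.05
tool_pos: [433.0, 80.8, 140.3]
orientation: [3.137, 0.17, 0.0]
ft_force: [0.4, 0.4, -0.4]
opening: 68.0
```

```bash
python3 -c "
from h import *
plan(433,80.7,31,6.2);w=shot('wrist','w7.png');im=w['img'][:,:,::-1].copy()
cv2.polylines(im,[np.int32([pj(w,(433+23*np.cos(t),80.7+23*np.sin(t),46)) for t in np.linspace(0,6.28,40)])],True,(255,0,255),1)
cv2.imwrite('pics/w7.png',im)"
```

```text
23.05 [433.   80.8 140.3] open 68.0 F [ 0.4  0.4 -0.4]
shift [-1.000e-04  1.000e-04  1.093e-01] turn 0.02
```

View pics/w7.png

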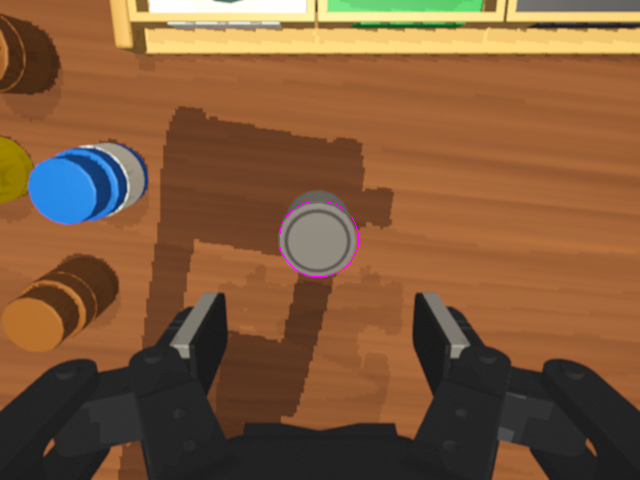

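The silver tin, with the dark ring on its lid, is exactly at the predicted circle. Gripping.

>>> apply_moves([
  {"claw": 0.8,"tx": 0,"ty": 0,"tz": 0.035,"turn": 0},
  {"claw": 0.8,"tx": 0,"ty": 0,"tz": 0.07,"turn": 0},
  {"claw": 0.8,"tx": 0,"ty": 0,"tz": 0.095,"turn": 0},
  {"claw": 0.8,"tx": 0,"ty": 0,"tz": 0.109,"turn": 0},
  {"claw": 0.8,"tx": 0,"ty": 0,"tz": 0.109,"turn": 0},
  {"claw": 0.8,"tx": 0,"ty": 0,"tz": 0.109,"turn": 0},
  {"claw": 0.65,"tx": 0,"ty": 0,"tz": 0.109,"turn": 0},
  {"claw": 0.55,"tx": 0,"ty": 0,"tz": 0.109,"turn": 0},
  {"claw": 0.5,"tx": 0,"ty": 0,"tz": 0.109,"turn": 0},
  {"claw": 0.3,"tx": 0,"ty": 0,"tz": 0.109,"turn": 0},
  {"claw": 0,"tx": 0,"ty": 0,"tz": 0.109,"turn": 0},
  {"claw": 0,"tx": 0,"ty": 0,"tz": 0.109,"turn": 0},
  {"claw": 0,"tx": 0,"ty": 0,"tz": 0.109,"turn": 0},
  {"claw": 0,"tx": 0,"ty": 0,"tz": 0.109,"turn": 0},
  {"claw": 0,"tx": 0,"ty": 0,"tz": 0.109,"turn": 0},
], squeeze=30)

```text
clock: 24.6
tool_pos: [433.9, 80.9, 32.6]
orientation: [3.137, 0.169, 0.003]
ft_force: [-1.8, 0.9, 6.8]
opening: 44.6
```

```bash
python3 -c "
from h import *
plan(605.5,-51.2,115,6.2)"
```

```text
24.6 [433.9  80.9  32.6] open 44.6 F [-1.8  0.9  6.8]
shift [ 0.1566  0.1498 -0.082 ] turn -0.03
```

>>> apply_moves([
  {"claw": 0,"tx": 0,"ty": 0,"tz": -0.01,"turn": 0},
  {"claw": 0,"tx": 0,"ty": 0,"tz": -0.03,"turn": 0},
  {"claw": 0,"tx": 0,"ty": 0,"tz": -0.055,"turn": 0},
  {"claw": 0,"tx": 0.006,"ty": 0.006,"tz": -0.075,"turn": 0},
  {"claw": 0,"tx": 0.024,"ty": 0.023,"tz": -0.082,"turn": 0},
  {"claw": 0,"tx": 0.048,"ty": 0.046,"tz": -0.082,"turn": 0},
  {"claw": 0,"tx": 0.072,"ty": 0.069,"tz": -0.082,"turn": 0},
  {"claw": 0,"tx": 0.096,"ty": 0.092,"tz": -0.082,"turn": 0},
  {"claw": 0,"tx": 0.12,"ty": 0.115,"tz": -0.082,"turn": 0},
  {"claw": 0,"tx": 0.142,"ty": 0.136,"tz": -0.082,"turn": 0},
  {"claw": 0,"tx": 0.153,"ty": 0.146,"tz": -0.082,"turn": 0},
  {"claw": 0,"tx": 0.157,"ty": 0.15,"tz": -0.082,"turn": 0},
  {"claw": 0,"tx": 0.157,"ty": 0.15,"tz": -0.082,"turn": 0},
  {"claw": 0,"tx": 0.157,"ty": 0.15,"tz": -0.082,"turn": 0},
  {"claw": 0,"tx": 0.157,"ty": 0.15,"tz": -0.082,"turn": 0},
])

```text
clock: 26.1
tool_pos: [604.3, -50.6, 113.4]
orientation: [-3.137, -0.17, 0.001]
ft_force: [0.8, -0.4, -0.9]
opening: 44.7
```

```bash
python3 -c "
from h import *
plan(605.5,-51.2,47,6.2)"
```

```text
26.1 [604.3 -50.6 113.4] open 44.7 F [ 0.8 -0.4 -0.9]
shift [0.0012 0.0008 0.0664] turn 0.0
```

>>> apply_moves([
  {"claw": 0,"tx": 0.001,"ty": 0.001,"tz": 0.02,"turn": 0},
  {"claw": 0,"tx": 0.001,"ty": 0.001,"tz": 0.04,"turn": 0},
  {"claw": 0,"tx": 0.001,"ty": 0.001,"tz": 0.053,"turn": 0},
  {"claw": 0,"tx": 0.001,"ty": 0.001,"tz": 0.06,"turn": 0},
  {"claw": 0,"tx": 0.001,"ty": 0.001,"tz": 0.064,"turn": 0},
  {"claw": 0,"tx": 0.001,"ty": 0.001,"tz": 0.066,"turn": 0},
  {"claw": 0,"tx": 0.001,"ty": 0.001,"tz": 0.066,"turn": 0},
  {"claw": 0,"tx": 0.001,"ty": 0.001,"tz": 0.066,"turn": 0},
])

```text
clock: 26.9
tool_pos: [606.7, -52.4, 48.0]
orientation: [3.137, 0.169, 0.002]
ft_force: [0.3, 0.0, -1.6]
opening: 44.9
```

>>> apply_moves([
  {"claw": 0,"tx": 0,"ty": 0,"tz": 0.001,"turn": 0},
  {"claw": 0,"tx": 0,"ty": 0,"tz": 0.001,"turn": 0},
  {"claw": 0,"tx": 0,"ty": 0,"tz": 0.0015,"turn": 0},
  {"claw": 0,"tx": 0,"ty": 0,"tz": 0.0015,"turn": 0},
])

```text
clock: 27.3
tool_pos: [606.6, -52.4, 46.7]
orientation: [3.137, 0.169, 0.001]
ft_force: [-1.9, 0.5, 4.9]
opening: 44.9
```

Contact at z = 46.7 mm, which is the grip height of 32.6 plus 14. I'll release, lift and back away.

>>> apply_moves([
  {"claw": 0,"tx": 0,"ty": 0,"tz": -0.0005,"turn": 0},
  {"claw": 0,"tx": 0,"ty": 0,"tz": -0.0005,"turn": 0},
  {"claw": 0.6,"tx": 0,"ty": 0,"tz": -0.0005,"turn": 0},
  {"claw": 0.65,"tx": 0,"ty": 0,"tz": -0.0005,"turn": 0},
  {"claw": 0.75,"tx": 0,"ty": 0,"tz": -0.0005,"turn": 0},
  {"claw": 0.8,"tx": 0,"ty": 0,"tz": -0.0005,"turn": 0},
  {"claw": 0.8,"tx": 0,"ty": 0,"tz": -0.0005,"turn": 0},
  {"claw": 0.8,"tx": 0,"ty": 0,"tz": -0.02,"turn": 0},
  {"claw": 0.8,"tx": 0,"ty": 0,"tz": -0.05,"turn": 0},
  {"claw": 0.8,"tx": 0,"ty": 0,"tz": -0.085,"turn": 0},
  {"claw": 0.8,"tx": 0,"ty": 0,"tz": -0.12,"turn": 0},
  {"claw": 0.8,"tx": -0.03,"ty": 0.02,"tz": -0.14,"turn": 0},
  {"claw": 0.8,"tx": -0.07,"ty": 0.05,"tz": -0.15,"turn": 0},
  {"claw": 0.8,"tx": -0.11,"ty": 0.09,"tz": -0.15,"turn": 0},
  {"claw": 0.8,"tx": -0.15,"ty": 0.13,"tz": -0.15,"turn": 0},
  {"claw": 0.8,"tx": -0.19,"ty": 0.17,"tz": -0.15,"turn": 0},
  {"claw": 0.8,"tx": -0.21,"ty": 0.21,"tz": -0.15,"turn": 0},
  {"claw": 0.8,"tx": -0.21,"ty": 0.25,"tz": -0.15,"turn": 0},
  {"claw": 0.8,"tx": -0.21,"ty": 0.25,"tz": -0.15,"turn": 0},
  {"claw": 0.8,"tx": -0.21,"ty": 0.25,"tz": -0.15,"turn": 0},
])

```text
clock: 29.3
tool_pos: [423.7, -324.5, 195.6]
orientation: [-3.137, -0.164, 0.0]
ft_force: [0.1, 0.1, 0.2]
opening: 68.6
```

```bash
python3 -c "
from h import *
st();c=shot('top','t8.png');s=shot('side','s8.png')
a=c['img'][130:290,110:430,::-1];b=s['img'][165:395,230:400,::-1]
cv2.imwrite('pics/m8.png',np.vstack([cv2.resize(a,(600,300)),np.hstack([cv2.resize(b,(222,300)),cv2.resize(b[:150,:110],(220,300)),np.zeros((300,158,3),np.uint8)])]))"
```

```text
29.3 [ 423.7 -324.5  195.6] open 68.6 F [0.1 0.1 0.2]
```

View pics/m8.png

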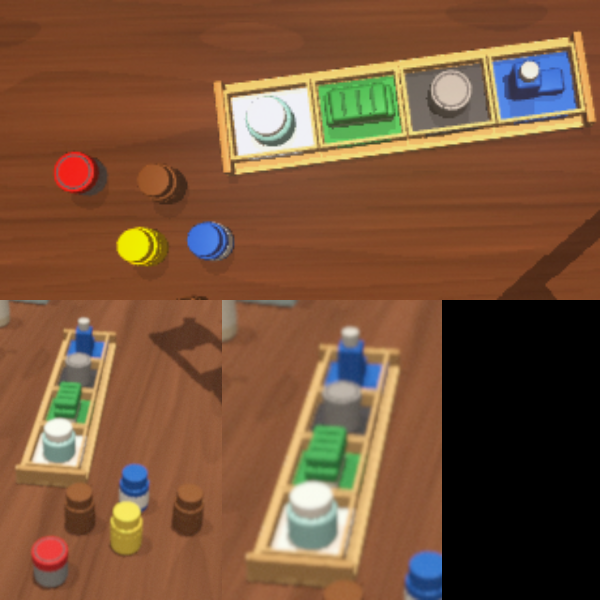

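```bash
python3 -c "
from h import *
print(hand_in())"
```

```text
the job is handed in; nothing more can be done
None
```

I put all four things in the rack and handed the job in at about 29 s of the 93 s allowed; `hand_in()` gave no verdict. The jar is in white, the inhaler in blue, the brush (bristles down) in green and the silver tin in charcoal.

- **Set-down:** each was lowered until the wrist force showed contact, then released. For all four, the tool stopped 14.0–14.1 mm above the height at which it gripped them on the table, which is the floor height of the compartments.
- **Final pictures (top and side):** all four stand upright inside their own compartments. The red-lidded tin and the blue bottle were standing in their starting places. The gripper was clear of everything, with no force on it.
- **Disagreements:** in the side view the rack looked a few mm nearer the robot at the white end than my fit from the top view. The jar and tin gave finger readings 1–2 mm below their diameters.
- **Not checked:** I judged the final positions by eye and did not measure each one's distance from its compartment centre.

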